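# Find the rocking tin lid and press it home

### The arm

A 6-joint arm with a two-finger parallel gripper is mounted at the origin on the work surface. World frame = base frame: x ahead of the robot, y to its left, z up, the work surface at z = 0. Lengths are in m, angles in rad, forces in N, time in s.
With the tool pointing down it reaches from about 0.275 to 0.825 m from the base axis. Payload 5.2 kg.
Tool frame: the origin (TCP) lies on the centre line of the jaws, within the pads' length; the fingertips stand env.tcp_to_tips ahead of it and the grasp point (between the pads) lies 2 mm behind it (env.tcp_to_tips is the distance from the TCP to the fingertips, in m); z points along the fingers, y is the direction in which the jaws open and shut (so a half turn about z gives the same grasp; the last joint's range is limited). The gripper opens to 93 mm and grips with 3 to 60 N. Pads are 15 mm wide; open, the fingers measure 128 mm over their backs; the gripper's body (75 mm by 188 mm) begins 65 mm behind the grasp point.
Start: joints at [1.109, 0.259, 1.535, -0, 1.348, -0.203], TCP at [0.141, 0.532, 0.236] pointing down, gripper open.
Joint ranges: [-3.14, 3.14], [-0.91, 2.08], [0.19, 2.58], [-1.22, 4.36], [0.22, 2.71], [-3.12, 3.12]. Speed limits (rad/s): [2.57, 2.57, 3.14, 3.14, 3.14, 3.14].

### API

Orientations are given as a 3x3 rotation matrix whose columns are the frame's x, y, z axes.
In Python, from bench import env gives the robot as it stands.
- The arm moves only by the shell command python3 -m pendant 'ROWS' [FORCE]. ROWS is JSON, a list of rows, each a list of 7 numbers: the shift along the world's x, y, z in mm, then the turn, a rotation vector about the world's x, y, z in degrees, then the finger opening in mm, from 0 to 93. In form: [[dx, dy, dz, rx, ry, rz, claw], ...]. A call has 1 to 20 rows; each row is the pose to reach, as a shift and turn from the pose commanded when the call began; what a row does not reach only later rows make up. A row lasts 1/10 s, in which the tool goes at most 50 mm and 8.59 degrees, less where a joint would pass 70% of its speed; a pose out of reach is approached as far as the arm can. A call with a gripper value outside its range is refused whole. The fingers move at their own pace and stop on an object; FORCE is the grip in N (left out, the last holds). Time passes only in rows, so rows that repeat a pose let the fingers close. It gives the time, the measured TCP pose, the force and the opening at its end, in the units of the state.
- env.sense(): the state, without advancing time (a new reading comes with each control period).
- env.grab_frame(name): name is "scene" or "side" or "wrist"; returns a dict with "frame" (384x512x3 uint8, red, green, blue), "range_z" (384x512 float32, m along the optical axis (not along the pixel's ray), 0 where there is no reading), "mtx" (3x3 intrinsics, pixels), "cam_to_world" (4x4, takes a point from camera to world coordinates). Camera axes: x right, y down, z forward; pixel columns grow to the right and rows downward; lengths in m; the calibration is good to about 2 mm. A picture is of the moment at which its call begins.
- env.hand_in(): hands the job in, once; it reports no verdict.
The state is a dict: "time": time; "qpos": joint angles; "dq": joint speeds; "effort": joint torques, N m; "eef_pos": TCP position; "orientation": TCP orientation; "contact_force": force on the tool from outside, world axes, zero at the start; "moment": the same for the moment, N m; "grip_width": opening from 0.0 (shut) to 1.0 (fully open).
Only numpy, scipy, OpenCV 4.12 (cv2) and the standard library are available. Lean on these libraries where they do the work, as an engineer would, in place of code of your own. Each camera call takes 0.05 s, during which the arm holds its last target.

### The job

One of the four tins of wood finish has a lid that is not pressed home. Press gently with the fingertips near the edge of one lid after another until one rocks under the press, then press that lid down squarely in its middle until it is fully home and sits flat. Only press: do not lift, tip, shove or dent the tins, leave everything else on the bench where it is, and finish with the hand clear.

Things in the scene. Friction and masses are not known exactly. Their poses are not given: they have to be found in the camera images.
- tin_a: one of four like round lever-lid tins, steel with a green wrapper and a brass-coloured lid, 88 mm across, 100 mm tall, about 0.8 kg, free-standing. Each is stuck by old drips to a plywood drip board 92 mm square and 3 to 12 mm thick, so lid heights differ and do not tell which lid is loose: it may be any one of the four. Origin: centre of the board's underside, on the bench
- tin_b: one of four like round lever-lid tins, steel with a green wrapper and a brass-coloured lid, 88 mm across, 100 mm tall, about 0.8 kg, free-standing. Each is stuck by old drips to a plywood drip board 92 mm square and 3 to 12 mm thick, so lid heights differ and do not tell which lid is loose: it may be any one of the four. Origin: centre of the board's underside, on the bench
- tin_c: one of four like round lever-lid tins, steel with a green wrapper and a brass-coloured lid, 88 mm across, 100 mm tall, about 0.8 kg, free-standing. Each is stuck by old drips to a plywood drip board 92 mm square and 3 to 12 mm thick, so lid heights differ and do not tell which lid is loose: it may be any one of the four. Origin: centre of the board's underside, on the bench
- tin_d: one of four like round lever-lid tins, steel with a green wrapper and a brass-coloured lid, 88 mm across, 100 mm tall, about 0.8 kg, free-standing. Each is stuck by old drips to a plywood drip board 92 mm square and 3 to 12 mm thick, so lid heights differ and do not tell which lid is loose: it may be any one of the four. Origin: centre of the board's underside, on the bench
- lid_a (a point): centre of the top face of tin_a's lid; moves and tilts with the lid, z is its normal. Flat disc 78 mm across, 2.5 mm thick, the highest part of the tin. Home, a lid lies flat on the tin's rim, its top 102.5 mm above the drip board, and does not give
- lid_b (a point): centre of the top face of tin_b's lid; moves and tilts with the lid, z is its normal. Flat disc 78 mm across, 2.5 mm thick, the highest part of the tin. The loose lid rests level 4 mm higher than home; 2 N near its edge, on any side, rocks it 0.1 rad until that edge meets the rim (about 4 mm down, far edge up); let go, it levels itself
- lid_c (a point): centre of the top face of tin_c's lid; moves and tilts with the lid, z is its normal. Flat disc 78 mm across, 2.5 mm thick, the highest part of the tin. Pressing the loose lid's edge harder only rocks it and does not seat it; the other three lids do not give at all
- lid_d (a point): centre of the top face of tin_d's lid; moves and tilts with the lid, z is its normal. Flat disc 78 mm across, 2.5 mm thick, the highest part of the tin. Pressed in its middle the loose lid stays up until about 8 N, then slides down 4 mm, stops on the rim and stays there
- pipe_nipple: threaded steel pipe nipple standing upright, 48 mm across, 75 mm tall; origin centre of its underside; to be left alone
- polish_tin: flat yellow tin with a white lid, 84 mm across, 34 mm tall; origin centre of its underside; not one of the four; to be left alone
- scrub_brush: wooden scrubbing brush lying on its bristles, 110 x 48 mm, 55 mm tall; origin centre of its underside, long side along its x; to be left alone
- oilstone: grey sharpening stone lying flat, 150 x 50 x 25 mm; origin centre of its underside, long side along its x; to be left alone
- opener: flat screwdriver with an orange handle lying on the bench, 200 mm long, 26 mm thick; origin on the bench under its middle, blade to its +x; to be left alone
- wrench: steel spanner lying flat, 180 mm long, 38 mm wide, 8 mm thick; origin under its middle, jaw to its +x; to be left alone
- socket_tub: open white plastic tub of sockets, 138 x 104 mm, 50 mm tall; origin centre of its underside, long side along its x; to be left alone
Things that resemble listed ones, but are neither listed nor needed, are in the scene too. Leave any purple look-alike of the tin_c alone.

How it is judged:
On the way, in this order (a step that is already met when the one before it is completed fails the run):
1. the loose lid has been rocked: it tilts by more than 0.04 rad under a press near its edge (((angle between lid_a's own z axis and vertical above 0.04 rad and angle between tin_a's own z axis and vertical below 0.02 rad and contact force between the fingers and tin_a above 0.3 N) or (angle between lid_b's own z axis and vertical above 0.04 rad and angle between tin_b's own z axis and vertical below 0.02 rad and contact force between the fingers and tin_b above 0.3 N) or (angle between lid_c's own z axis and vertical above 0.04 rad and angle between tin_c's own z axis and vertical below 0.02 rad and contact force between the fingers and tin_c above 0.3 N) or (angle between lid_d's own z axis and vertical above 0.04 rad and angle between tin_d's own z axis and vertical below 0.02 rad and contact force between the fingers and tin_d above 0.3 N))), for 0.1 s.
2. all four lids are fully home (z of lid_a in the frame of tin_a below 0.1126 m and angle between each of lid_a, lid_b, lid_c, lid_d's own z axis and vertical below 0.035 rad and z of lid_b in the frame of tin_b below 0.1066 m and z of lid_c in the frame of tin_c below 0.1096 m and z of lid_d in the frame of tin_d below 0.1156 m), for 0.2 s.
At the end, for the whole second after the job is handed in: Every lid is home (within about 1 mm of its seat and level to 0.035 rad), the four tins stand upright and still on the bench within 25 mm of where they were, and the other things are within 20 mm of where they were (all of step 2 and angle between each of tin_a, tin_b, tin_c, tin_d's own z axis and vertical below 0.03 rad and linear speed of each of tin_a, tin_b, tin_c, tin_d below 0.01 m/s and height (world z) of each of tin_a, tin_b, tin_c, tin_d below 0.004 m and distance of each of tin_a, tin_b, tin_c, tin_d from where it was at the start of the episode below 0.025 m and distance of each of pipe_nipple, polish_tin, scrub_brush, oilstone, opener, wrench, socket_tub from where it was at the start of the episode below 0.02 m); the robot touches nothing.
It fails at once if a tin is lifted, tipped or shoved along the bench (raised 8 mm, tilted 0.15 rad or moved 25 mm) (height (world z) of any of tin_a, tin_b, tin_c, tin_d above 0.008 m or angle between any of tin_a, tin_b, tin_c, tin_d's own z axis and vertical above 0.15 rad or distance of any of tin_a, tin_b, tin_c, tin_d from where it was at the start of the episode above 0.025 m).
It fails at once if a tin is pressed hard enough to dent it (60 N) (contact force between any of the fingers, the arm and tin_a above 60 N or contact force between any of the fingers, the arm and tin_b above 60 N or contact force between any of the fingers, the arm and tin_c above 60 N or contact force between any of the fingers, the arm and tin_d above 60 N).
It fails at once if another thing on the bench is picked up or pushed aside (20 mm) (distance of any of pipe_nipple, polish_tin, scrub_brush, oilstone, opener, wrench, socket_tub from where it was at the start of the episode above 0.02 m).
It also fails if it takes over 48 s, if anything falls off the work surface, if the arm or the gripper's body presses on something with over 40 N, if the wrist force passes 120 N, or if a joint passes its speed limit or range.

## Working session

There is one attempt and no reset: what is moved stays moved. The work goes in short steps, Python scripts to look and compute and a shell command to move; the robot and the scene stay as the last step left them, time stands still between calls to the robot, and variables do not carry over. Pictures are saved under pics/ and viewed, and the job is handed in when it is done.

```bash
mkdir -p pics; ls; python3 - <<'E'
from bench import env
import cv2,numpy as np
s=env.sense();print({k:np.round(v,3) for k,v in s.items()},env.tcp_to_tips)
for n in ("scene","side","wrist"):
    f=env.grab_frame(n);np.savez(f"pics/{n}0.npz",**f);cv2.imwrite(f"pics/{n}0.png",f["frame"][:,:,::-1])
    print(n,np.round(f["cam_to_world"],3).tolist(),f["mtx"].tolist())
E
```

```text
pics
{'time': np.float64(0.0), 'qpos': array([ 1.109,  0.259,  1.536, -0.   ,  1.348, -0.203]), 'dq': array([ 0.002, -0.   , -0.   , -0.001, -0.   , -0.002]), 'effort': array([-0.0000e+00, -4.3731e+01, -2.8400e+01,  7.2000e-02,  4.1000e-02,
       -0.0000e+00]), 'eef_pos': array([0.141, 0.531, 0.235]), 'orientation': array([[-0.967,  0.256, -0.001],
       [ 0.256,  0.967, -0.002],
       [ 0.   , -0.002, -1.   ]]), 'contact_force': array([-0.341,  0.226,  0.263]), 'moment': array([ 0.037,  0.026, -0.022]), 'grip_width': np.float64(0.997)} 0.017
scene [[-0.828, 0.454, -0.33, 0.888], [0.561, 0.668, -0.489, 0.526], [-0.002, -0.59, -0.807, 0.872], [0.0, 0.0, 0.0, 1.0]] [[415.5256962061332, 0.0, 255.84326481188486], [0.0, 415.5256962061332, 195.74184457527946], [0.0, 0.0, 1.0]]
side [[-0.995, -0.064, 0.081, 0.46], [-0.103, 0.703, -0.704, 0.802], [-0.012, -0.708, -0.706, 0.87], [0.0, 0.0, 0.0, 1.0]] [[480.8230143464871, 0.0, 255.14447219760385], [0.0, 480.8230143464871, 187.68484609706513], [0.0, 0.0, 1.0]]
wrist [[0.256, 0.935, 0.244, 0.072], [0.967, -0.247, -0.066, 0.55], [-0.002, 0.253, -0.967, 0.383], [0.0, 0.0, 0.0, 1.0]] [[314.85541225252337, 0.0, 253.99302463125406], [0.0, 314.85541225252337, 183.53493042174907], [0.0, 0.0, 1.0]]
```

View pics/scene0.png

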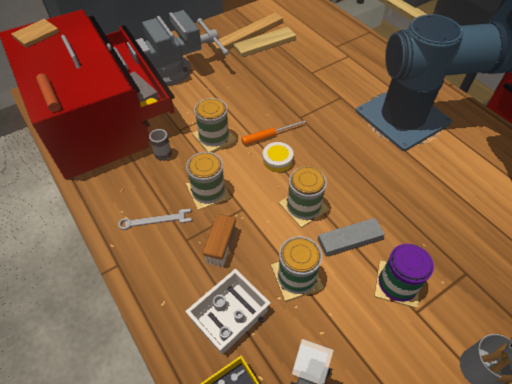

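View pics/side0.png

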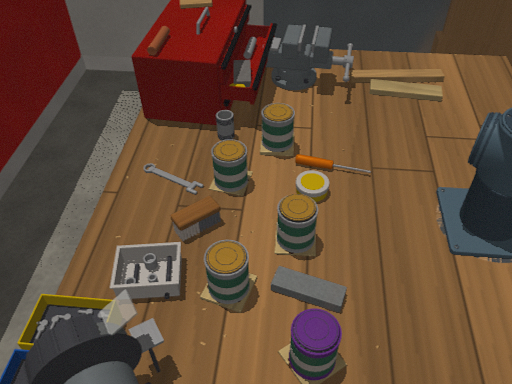

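View pics/wrist0.png

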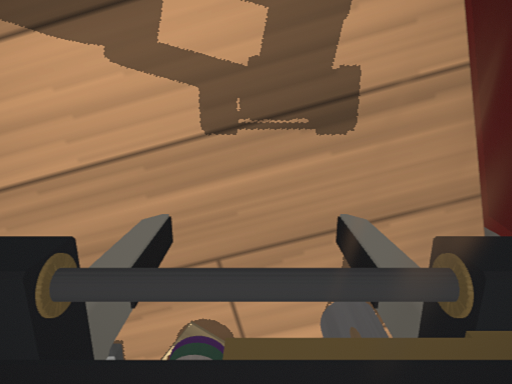

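Four brass lids show in scene at (211,105), (205,161), (307,181) and (300,251). The same four are in side at (278,113), (229,151), (297,208) and (227,256). These fit tins a–d. The purple-lidded one at scene (410,262) / side (316,330) is the look-alike, and the yellow and white polish tin is at (278,156). Next I'll measure the lids.

```bash
cat > h.py <<'E'
import cv2,numpy as np
def lids(f,draw=None):
    im=f["frame"];hsv=cv2.cvtColor(im,cv2.COLOR_RGB2HSV)
    m=cv2.inRange(hsv,(14,120,120),(24,255,255));m=cv2.morphologyEx(m,cv2.MORPH_CLOSE,np.ones((5,5)))
    m=cv2.morphologyEx(m,cv2.MORPH_OPEN,np.ones((7,7)))
    cs,_=cv2.findContours(m,cv2.RETR_EXTERNAL,cv2.CHAIN_APPROX_NONE);out=[]
    K=f["mtx"];T=f["cam_to_world"]
    for c in cs:
        if not 300<cv2.contourArea(c)<4000: continue
        mm=np.zeros(m.shape,np.uint8);cv2.drawContours(mm,[c],-1,1,-1);mm=cv2.erode(mm,np.ones((3,3)))
        v,u=np.nonzero(mm);z=f["range_z"][v,u];k=z>0;u,v,z=u[k],v[k],z[k]
        P=(T[:3,:3]@np.array([(u-K[0,2])/K[0,0]*z,(v-K[1,2])/K[1,1]*z,z])+T[:3,3:]).T
        zz=np.median(P[:,2]);(cx,cy),ax,_=cv2.fitEllipse(c)
        A=np.c_[P[:,:2]-P[:,:2].mean(0),np.ones(len(P))];pl=np.linalg.lstsq(A,P[:,2],rcond=None)[0]
        # ray of ellipse centre to plane zz
        d=T[:3,:3]@np.array([(cx-K[0,2])/K[0,0],(cy-K[1,2])/K[1,1],1]);p=T[:3,3]+d*(zz-T[2,3])/d[2]
        out.append((p,cx,cy,ax,P[:,2].std(),pl[:2]))
        print(np.round(p*1000,1),"px",round(cx),round(cy),np.round(ax),"slope",np.round(pl[:2],3),"std mm",round(P[:,2].std()*1000,2))
    return out
E
python3 - <<'E'
import numpy as np,cv2
from h import lids
for n in("scene","side"):
    f=np.load(f"pics/{n}0.npz");print(n);lids(f)
f=np.load("pics/side0.npz");cv2.imwrite("pics/crop0.png",cv2.resize(f["frame"][90:310,130:380,::-1],None,fx=3,fy=2.7))
E
```

```text
scene
[-203.8    6.8   -0.3] px 449 92 [17. 26.] slope [0.013 0.007] std mm 1.88
[ 810.9 -670.1  221.2] px 34 31 [15. 39.] slope [0.001 0.007] std mm 1.2
side
```

View pics/crop0.png

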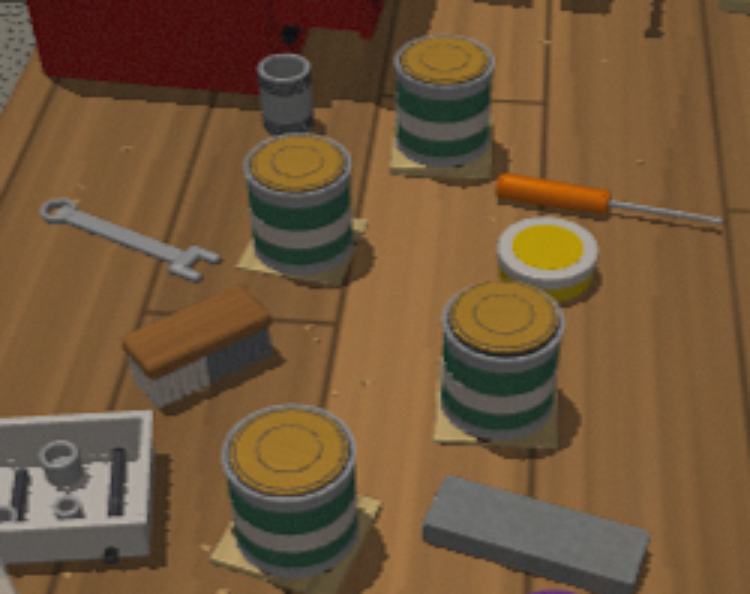

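The crop shows four green-wrapped tins with brass lids. The one at side (297,208) has a dark gap under its lid's front edge, so it's the first candidate to press. My colour mask missed the lids, so I'll check the hues.

```bash
python3 - <<'E'
import numpy as np,cv2,h
from h import lids
for n,px in(("scene",[(211,105),(205,161),(307,181),(300,251),(250,80),(330,300)]),("side",[(278,113),(229,151),(297,208),(227,256),(330,120)])):
    hs=cv2.cvtColor(np.load(f"pics/{n}0.npz")["frame"],cv2.COLOR_RGB2HSV);print([hs[v-3,u+3].tolist() for u,v in px])
E
sed -i 's/(14,120,120),(24,255,255)/(16,150,90),(24,255,255)/; s/MORPH_OPEN,np.ones((7,7))/MORPH_OPEN,np.ones((5,5))/' h.py
python3 - <<'E'
import numpy as np
from h import lids
for n in("scene","side"):
    f=np.load(f"pics/{n}0.npz");print(n);lids(f)
E
```

```text
[[19, 190, 188], [18, 176, 161], [19, 195, 200], [19, 196, 202], [15, 163, 152], [15, 160, 195]]
[[20, 191, 148], [19, 188, 153], [20, 185, 150], [19, 190, 156], [16, 143, 134]]
scene
[586.  240.9 111.8] px 300 255 [32. 37.] slope [0.002 0.002] std mm 1.37
[451.1  96.  112.7] px 308 180 [26. 32.] slope [-0.  0.] std mm 1.42
[624.9 -85.6 105.6] px 204 164 [25. 30.] slope [0.082 0.201] std mm 8.34
[ 517.1 -239.1  114.4] px 210 109 [18. 28.] slope [0.004 0.005] std mm 1.42
side
[867.9 330.1  51.9] px 78 301 [10. 74.] slope [-0.034  0.63 ] std mm 8.03
[583.9 238.7 110.4] px 227 256 [32. 40.] slope [-0.008  0.166] std mm 7.73
[450.   94.1 111.4] px 298 206 [26. 37.] slope [0.012 0.122] std mm 6.14
[623.9 -84.9 104.5] px 230 150 [19. 33.] slope [-0.001  0.211] std mm 7.67
[ 511.8 -240.9  113.5] px 280 112 [16. 32.] slope [0.009 0.403] std mm 13.93
```

Both views agree. Measured lid tops are 111, 112, 105 and 114 mm at (585,240), (451,95), (624,-85) and (514,-240). I'll start with the lid at (450.5,95), which shows the gap. Plan: close the fingers and go above its robot-side edge, about 34 mm out along tool -x, at TCP (418,104).

```bash
python3 -m pendant '[[50,-75,0,0,0,0,0],[100,-150,0,0,0,0,0],[150,-230,0,0,0,0,0],[200,-300,0,0,0,0,0],[250,-385,0,0,0,0,0],[277,-428,0,0,0,0,0],[277,-428,0,0,0,0,0],[277,-428,0,0,0,0,0],[277,-428,0,0,0,0,0],[277,-428,0,0,0,0,0],[277,-428,0,0,0,0,0],[277,-428,0,0,0,0,0],[277,-428,-50,0,0,0,0],[277,-428,-85,0,0,0,0],[277,-428,-85,0,0,0,0],[277,-428,-85,0,0,0,0]]' 20
python3 - <<'E'
from bench import env
import cv2,numpy as np
for n in ("scene","side","wrist"):
    f=env.grab_frame(n);cv2.imwrite(f"pics/{n}1.png",f["frame"][:,:,::-1])
im=[cv2.imread(f"pics/{n}1.png") for n in("scene","side")]
cv2.imwrite("pics/c1.png",np.hstack([cv2.resize(im[0][100:260,230:390],(400,400)),cv2.resize(im[1][120:280,220:380],(400,400))]))
E
```

```text
time: 1.75
eef_pos: [0.4169, 0.105, 0.1511]
orientation: [[-0.967, 0.254, -0.001], [0.254, 0.967, 0.0], [0.001, -0.0, -1.0]]
contact_force: [0.8, 0.5, 0.4]
grip_width: 0.007
```

View pics/c1.png

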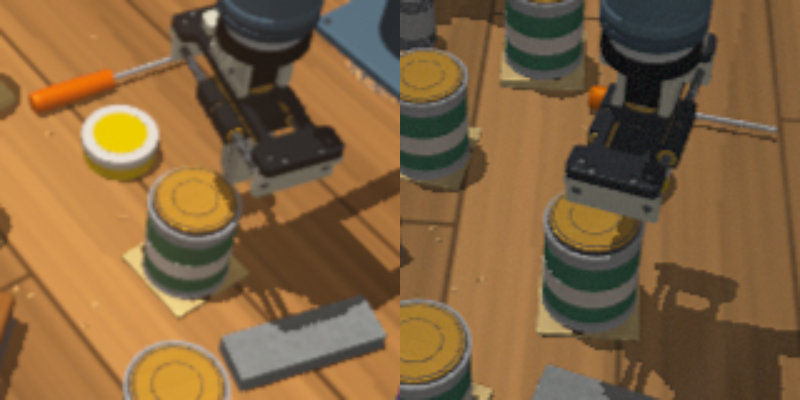

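View pics/wrist1.png

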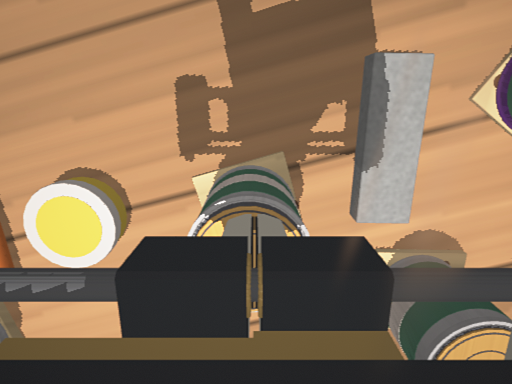

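The closed fingers hang over the near edge of the candidate lid, and they're centred on it across the wrist view (~250 px). The tips are at z≈134 mm and the lid is at ~112. Now a gentle descent.

```bash
python3 -m pendant '[[0,0,-10,0,0,0,0],[0,0,-17,0,0,0,0],[0,0,-20,0,0,0,0],[0,0,-21,0,0,0,0],[0,0,-22,0,0,0,0],[0,0,-22,0,0,0,0]]'
python3 -m pendant '[[0,0,-1,0,0,0,0],[0,0,-1.5,0,0,0,0],[0,0,-1.5,0,0,0,0]]'
```

```text
time: 2.5
eef_pos: [0.4177, 0.1036, 0.1286]
orientation: [[-0.967, 0.256, -0.0], [0.256, 0.967, -0.0], [0.0, -0.0, -1.0]]
contact_force: [-1.0, -0.1, -0.0]
grip_width: 0.003
time: 2.8
eef_pos: [0.4178, 0.1037, 0.1273]
orientation: [[-0.967, 0.256, 0.0], [0.256, 0.967, -0.0], [-0.0, -0.0, -1.0]]
contact_force: [-0.6, 0.0, 1.7]
grip_width: 0.002
```

Light contact (1.7 N) with the tips at 110.3 mm. I'll press on in small steps and watch whether the lid gives.

```bash
python3 -m pendant '[[0,0,-0.7,0,0,0,0],[0,0,-1.2,0,0,0,0],[0,0,-1.2,0,0,0,0]]'
python3 -m pendant '[[0,0,-0.7,0,0,0,0],[0,0,-1.2,0,0,0,0],[0,0,-1.2,0,0,0,0]]'
python3 - <<'E'
from bench import env
import cv2,numpy as np
im=[]
for n in ("scene","side"):
    f=env.grab_frame(n);im.append(f["frame"][:,:,::-1])
cv2.imwrite("pics/c2.png",np.hstack([cv2.resize(im[0][140:260,250:370],(400,400)),cv2.resize(im[1][160:280,240:360],(400,400))]))
E
```

```text
time: 3.1
eef_pos: [0.4179, 0.1037, 0.1266]
orientation: [[-0.967, 0.256, 0.001], [0.256, 0.967, -0.0], [-0.001, 0.0, -1.0]]
contact_force: [-2.9, -1.5, 7.1]
grip_width: 0.009
time: 3.4
eef_pos: [0.4179, 0.1037, 0.1258]
orientation: [[-0.967, 0.256, 0.001], [0.256, 0.967, -0.0], [-0.001, 0.0, -1.0]]
contact_force: [-4.4, 0.3, 10.9]
grip_width: 0.005
```

View pics/c2.png

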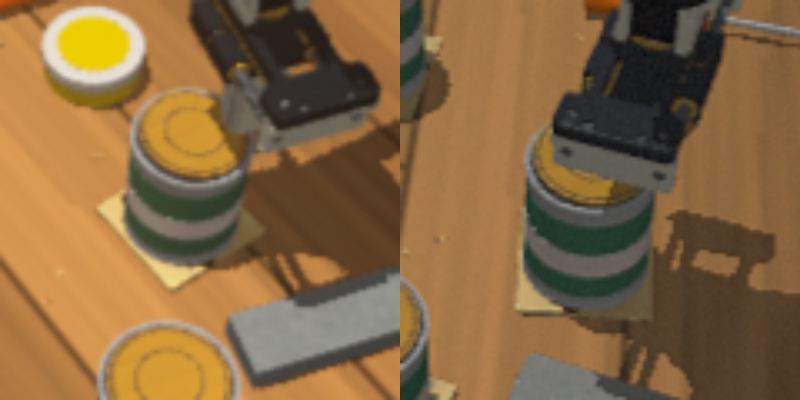

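Force has risen to 10.9 N with the tips at 108.8 mm, about 3 mm below first contact. I'll measure the lid's slope from the depth to check for tilt.

```bash
cat > slope.py <<'E'
import numpy as np,cv2
from bench import env
def slope(tag=None,ctr=(450.5,95.)):
    for n in("scene","side"):
        f=env.grab_frame(n);K=f["mtx"];T=f["cam_to_world"]
        hs=cv2.cvtColor(f["frame"],cv2.COLOR_RGB2HSV);m=cv2.inRange(hs,(16,140,70),(25,255,255))
        v,u=np.nonzero(m&((f["range_z"]>0)*255).astype(np.uint8));z=f["range_z"][v,u]
        P=(T[:3,:3]@np.array([(u-K[0,2])/K[0,0]*z,(v-K[1,2])/K[1,1]*z,z])+T[:3,3:]).T*1000
        k=(np.hypot(*(P[:,:2]-ctr).T)<38)&(P[:,2]>100)&(P[:,2]<122);P=P[k]
        A=np.c_[P[:,:2]-ctr,np.ones(len(P))];
        w=np.ones(len(P),bool)
        for _ in range(3):
            c=np.linalg.lstsq(A[w],P[w,2],rcond=None)[0];r=P[:,2]-A@c;w=abs(r)<2.5*r[w].std()
        cov=np.linalg.inv(A[w].T@A[w])*r[w].var()
        print(n,w.sum(),"slope x,y",np.round(c[:2],4),"+-",np.round(np.sqrt(np.diag(cov))[:2],4),"z ctr",round(c[2],2))
    s=env.sense();print(round(float(s["time"]),2),np.round(s["contact_force"],1))
if __name__=="__main__":slope()
E
python3 slope.py
```

```text
scene 570 slope x,y [ 0.0808 -0.0308] +- [0.0029 0.0026] z ctr 111.07
side 217 slope x,y [ 0.0829 -0.0467] +- [0.0072 0.0105] z ctr 109.77
3.6 [-3.8 -0.9 12. ]
```

The lid tilts about 0.087 rad towards the press, and both views agree, so this is the loose one. Next I'll lift off, check that it levels, and move over its centre.

```bash
python3 -m pendant '[[0,0,10,0,0,0,0],[0,0,25,0,0,0,0],[0,0,25,0,0,0,0],[0,0,25,0,0,0,0]]'
python3 slope.py
python3 -m pendant '[[32.5,-8.5,0,0,0,0,0],[32.5,-8.5,0,0,0,0,0],[32.5,-8.5,0,0,0,0,0],[32.5,-8.5,0,0,0,0,0]]'
python3 - <<'E'
from bench import env
import cv2,numpy as np
im=[]
for n in ("scene","side"):
    f=env.grab_frame(n);im.append(f["frame"][:,:,::-1])
cv2.imwrite("pics/c3.png",np.hstack([cv2.resize(im[0][140:260,250:370],(400,400)),cv2.resize(im[1][160:280,240:360],(400,400))]))
E
```

```text
time: 4.0
eef_pos: [0.418, 0.1037, 0.1499]
orientation: [[-0.967, 0.256, 0.001], [0.256, 0.967, 0.0], [-0.001, 0.0, -1.0]]
contact_force: [0.3, -0.5, -0.1]
grip_width: 0.005
scene 628 slope x,y [-0.0055  0.0009] +- [0.0027 0.0027] z ctr 111.15
side 436 slope x,y [ 0.0026 -0.0104] +- [0.0035 0.0046] z ctr 110.22
4.1 [ 0.1  0.7 -0.3]
time: 4.5
eef_pos: [0.4491, 0.0953, 0.1491]
orientation: [[-0.967, 0.256, -0.002], [0.256, 0.967, 0.0], [0.002, -0.0, -1.0]]
contact_force: [0.6, -0.4, -0.3]
grip_width: 0.006
```

View pics/c3.png

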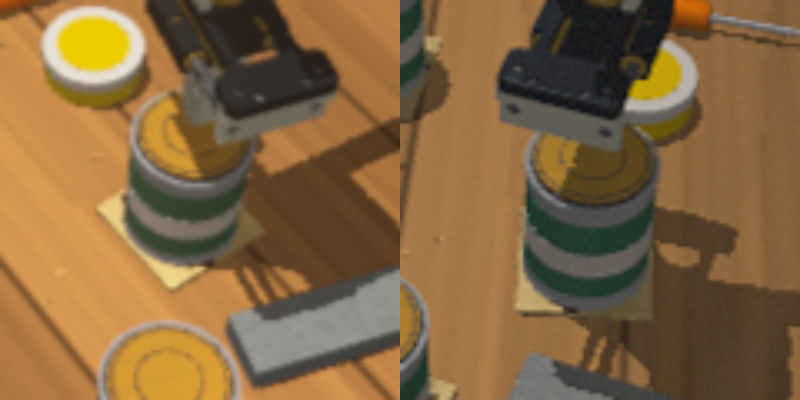

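The lid levelled itself, and the hand is now over its middle with the tips at 132 mm. Now I'll go down and press squarely.

```bash
python3 -m pendant '[[0,0,-10,0,0,0,0],[0,0,-17,0,0,0,0],[0,0,-20,0,0,0,0],[0,0,-21,0,0,0,0],[0,0,-22,0,0,0,0],[0,0,-22,0,0,0,0]]'
python3 -m pendant '[[0,0,-0.7,0,0,0,0],[0,0,-1.4,0,0,0,0],[0,0,-2,0,0,0,0],[0,0,-2,0,0,0,0]]'
```

```text
time: 5.2
eef_pos: [0.4494, 0.0953, 0.1279]
orientation: [[-0.967, 0.256, -0.002], [0.256, 0.967, 0.0], [0.002, -0.0, -1.0]]
contact_force: [-3.0, 0.4, 4.2]
grip_width: 0.007
time: 5.6
eef_pos: [0.4495, 0.0953, 0.1262]
orientation: [[-0.967, 0.256, -0.001], [0.256, 0.967, 0.0], [0.001, -0.0, -1.0]]
contact_force: [-3.4, 0.5, 7.1]
grip_width: 0.004
```

```bash
python3 -m pendant '[[0,0,-0.7,0,0,0,0],[0,0,-1.4,0,0,0,0],[0,0,-2,0,0,0,0],[0,0,-2,0,0,0,0]]'
python3 -m pendant '[[0,0,-0.7,0,0,0,0],[0,0,-1.4,0,0,0,0],[0,0,-2,0,0,0,0],[0,0,-2,0,0,0,0]]'
```

```text
time: 6.0
eef_pos: [0.4495, 0.0953, 0.1254]
orientation: [[-0.967, 0.256, -0.001], [0.256, 0.967, -0.0], [0.001, -0.0, -1.0]]
contact_force: [-7.9, -0.0, 18.5]
grip_width: 0.006
time: 6.4
eef_pos: [0.4496, 0.0953, 0.1251]
orientation: [[-0.967, 0.255, 0.0], [0.255, 0.967, -0.0], [-0.0, -0.0, -1.0]]
contact_force: [-13.7, 0.1, 34.7]
grip_width: 0.004
```

It has hit a hard stop: the tips are at 108.1 mm and the force rises to 35 N without further give. Lift off and check.

```bash
python3 -m pendant '[[0,0,3,0,0,0,0],[0,0,10,0,0,0,0],[0,0,40,0,0,0,0],[0,0,80,0,0,0,0],[-40,0,130,0,0,0,0],[-90,0,130,0,0,0,0],[-120,0,130,0,0,0,0],[-120,0,130,0,0,0,0],[-120,0,130,0,0,0,0],[-120,0,130,0,0,0,0]]'
python3 slope.py
python3 - <<'E'
from bench import env
import cv2,numpy as np
im=[]
for n in ("scene","side"):
    f=env.grab_frame(n);np.savez(f"pics/{n}4.npz",**f);im.append(f["frame"][:,:,::-1])
cv2.imwrite("pics/c4.png",np.hstack([cv2.resize(im[0][140:260,250:370],(400,400)),cv2.resize(im[1][160:280,240:360],(400,400))]))
cv2.imwrite("pics/f4.png",im[0])
from h import lids
for n in("scene","side"):print(n);lids(np.load(f"pics/{n}4.npz"))
E
```

```text
time: 7.4
eef_pos: [0.3314, 0.0951, 0.2519]
orientation: [[-0.967, 0.256, 0.001], [0.256, 0.967, -0.0], [-0.001, 0.0, -1.0]]
contact_force: [0.0, -0.2, 0.7]
grip_width: 0.004
scene 630 slope x,y [-0.0014  0.0009] +- [0.0028 0.0028] z ctr 108.37
side 654 slope x,y [ 0.0047 -0.0042] +- [0.0028 0.0028] z ctr 107.13
7.5 [ 0.9 -0.4 -0.6]
scene
[ 5.393e+02  3.344e+02 -1.000e-01] px 339 300 [21. 37.] slope [0.018 0.026] std mm 1.68
[451.6  96.6 108.3] px 308 181 [24. 32.] slope [0.004 0.002] std mm 1.33
[546.2  21.2   1.1] px 256 204 [ 55. 152.] slope [1.021 0.12 ] std mm 53.61
[ 516.7 -238.9  114.5] px 210 109 [18. 28.] slope [0.007 0.008] std mm 1.49
side
[868.  330.9  53.9] px 78 300 [ 9. 70.] slope [-0.045  0.831] std mm 7.47
[583.6 238.7 110.2] px 227 256 [31. 40.] slope [0.015 0.12 ] std mm 6.64
[449.5  93.1 107.3] px 298 207 [26. 36.] slope [0.077 0.293] std mm 11.11
[625.5 -86.3 104.3] px 229 150 [19. 34.] slope [0.004 0.114] std mm 5.21
[ 512.5 -241.   113.4] px 279 112 [16. 31.] slope [0.014 0.175] std mm 6.61
```

View pics/c4.png

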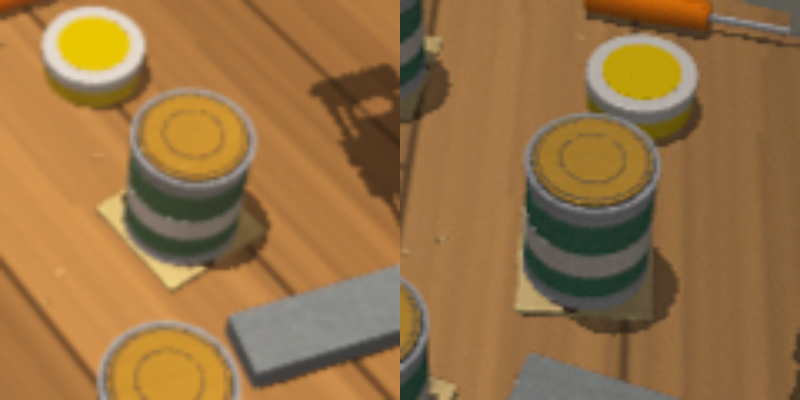

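View pics/f4.png

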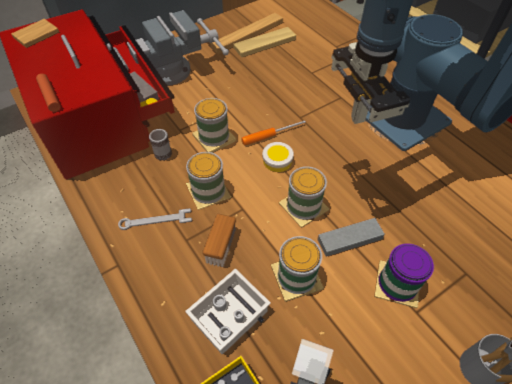

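The lid's dark gap is gone, and it sits flat at scene (308,181), about 4 mm lower than before. The tin and the other things haven't moved, and the hand is clear. Handing in.

```bash
python3 -c "
from bench import env
env.hand_in()"
```

```text
the job is handed in; nothing more can be done
```

The loose lid was on the tin at about (0.450, 0.095) m; I pressed it home and handed the job in with the hand clear, at about 7.6 s of the 48 s allowed. By its heights I take it to be tin_c. I tried that tin first because a gap showed under its lid, so I never pressed the other three.

- **Rocking:** a press at the lid's edge, up to about 12 N, tilted it roughly 0.087 rad in both views. It levelled itself when I let go.
- **Seating:** pressing its middle slid it down to a hard stop, with the force reaching about 35 N and no further give.
- **Last checks:** the lid is flat (slope under 0.007), and its top dropped about 4 mm, from 111.4–112.7 to 107.3–108.3 mm. The tin is within about 1 mm of its start position, and nothing else on the bench appears to have moved.
- **Disagreement:** the two cameras differ by about 1 mm in height, which is within their calibration. In the last scene view my colour mask missed two of the other lids; the side view found all four where they had been.

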